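# Lock the vent plungers of a rebuilt valve block in order

## Robot

A 6-joint arm with a two-finger parallel gripper is mounted at the origin on the work surface. World frame = base frame: x ahead of the robot, y to its left, z up, the work surface at z = 0. Lengths are in m, angles in rad, forces in N, time in s.
With the tool pointing down it reaches from about 0.35 to 0.85 m from the base axis. Payload 8.1 kg.
Tool frame: the origin (TCP) lies on the centre line of the jaws, within the pads' length; the fingertips stand robot.tip_extent ahead of it and the grasp point (between the pads) lies 11 mm behind it (robot.tip_extent is the distance from the TCP to the fingertips, in m); y points along the fingers, z is the direction in which the jaws open and shut, and the axes are right-handed (so a half turn about y gives the same grasp; the last joint's range is limited). The gripper opens to 93 mm and grips with 3 to 60 N. Pads are 15 mm wide; open, the fingers measure 128 mm over their backs; the gripper's body (75 mm by 188 mm) begins 65 mm behind the grasp point.
Start: joints at [1.255, 0.13, 1.488, -0, 1.523, -0.085], TCP at [0.137, 0.584, 0.227] pointing down, gripper open.
Joint ranges: [-2.96, 2.96], [-0.89, 2.26], [0.02, 2.5], [-1.34, 4.48], [0, 2.73], [-2.66, 2.66]. Speed limits (rad/s): [2.39, 2.39, 2.79, 3.14, 3.14, 3.14].

## Interface

Orientations are given as a rotation vector (axis times angle).
In Python, from plant import monitor, optics, robot gives the robot as it stands.
- The arm moves only by the shell command python3 -m inch 'ROWS' [OPENING] [FORCE]. ROWS is JSON, a list that holds one entry, the list of rows, each a list of 6 numbers: the shift along the tool's x, y, z in mm, then the turn, a rotation vector about the tool's x, y, z in rad. A call has 1 to 8 rows; each row shifts and turns the commanded pose from where the row before left it, along the tool's axes as they then stand; what a row does not reach is not made up. A row lasts 1/8 s, in which the tool goes at most 62.5 mm and 10.7 degrees, less where a joint would pass 70% of its speed; a pose out of reach is approached as far as the arm can. A call is refused whole if a number of a shift passes 62.5 or a number of a turn 0.188, either way. A call with a gripper value outside its range is refused whole. OPENING is the finger opening in mm, from 0 to 93, set as the call begins (- or left out, the last holds). The fingers move at their own pace and stop on an object; FORCE is the grip in N (left out, the last holds). Time passes only in rows, so rows that do not move let the fingers close. It gives the time, the measured TCP pose, the force and the opening at its end, in the units of the state.
- monitor.read_state(): the state, without advancing time (a new reading comes with each control period).
- optics.read_camera(name): name is "side" or "top"; returns a dict with "image" (480x640x3 uint8, blue, green, red), "fx", "fy", "cx", "cy" (pixels), "rvec" (rotation vector, rad) and "tvec" (3), from world to camera coordinates, as OpenCV has them. Camera axes: x right, y down, z forward; pixel columns grow to the right and rows downward; lengths in m; the calibration is good to about 2 mm. A picture is of the moment at which its call begins. There is no depth.
- robot.close_job(): hands the job in, once; it reports no verdict.
The state is a dict: "t": time; "q": joint angles; "dq": joint speeds; "joint_torque": joint torques, N m; "tool_pos": TCP position; "orientation": TCP orientation; "force": force on the tool from outside, world axes, zero at the start; "wrist_torque": the same for the moment, N m; "opening": finger opening in m.
Only numpy, scipy, OpenCV 4.12 (cv2) and the standard library are available. Lean on these libraries where they do the work, as an engineer would, in place of code of your own. Each camera call takes 0.05 s, during which the arm holds its last target.

## Task

Vent the rebuilt valve block before it comes off the turntable: push the plunger with the broad round mushroom cap fully home first, then the square one, then the long narrow one, leaving each of them down. Leave the slim round plunger out, and do not move or pick up the cover, tube, screw and bracket standing round the block.

Things in the scene. Friction and masses are not known exactly. Their poses are not given: they have to be found in the camera images.
- turntable: round cast aluminium turntable, 340 mm diameter, top face 40 mm above the work surface, locked so that it does not turn; origin at its centre on the work surface, z up. A steel sub-plate 144 x 144 mm (top at 52 mm) in its middle carries four valve heads in a 2 x 2 square, centres 64 mm apart, at x, y = +-32 mm in its frame; which head is in which place varies.
- mushroom_top (a point): centre of the top face of the broad round mushroom cap (42 mm diameter, edge bevelled, flat top 32 mm across) plunger; 114 mm above the work surface while out, 106 mm when fully pressed. Like the others it has a black cap 10 mm thick, standing free on a 10 mm stem above an aluminium valve head (58 x 58 x 36 mm, top face 88 mm above the work surface; a collar of 26 mm diameter round the stem reaches 92 mm).
- mushroom (a joint): how far the mushroom plunger is pressed, m: 0 fully out, 0.008 fully home against its stop. Moves straight down; it takes about 4 to 5 N to push, has no return spring and stays wherever it is left; against the stop the force rises steeply.
- square_top (a point): centre of the top face of the square cap (26 x 26 mm) plunger; 114 mm above the work surface while out, 106 mm when fully pressed.
- square (a joint): how far the square plunger is pressed, m: 0 fully out, 0.008 fully home against its stop. Moves straight down; it takes about 4 to 5 N to push, has no return spring and stays wherever it is left; against the stop the force rises steeply.
- oblong_top (a point): centre of the top face of the long narrow cap (44 x 14 mm, long along its own x axis) plunger; 114 mm above the work surface while out, 106 mm when fully pressed.
- oblong (a joint): how far the long narrow plunger is pressed, m: 0 fully out, 0.008 fully home against its stop. Moves straight down; it takes about 4 to 5 N to push, has no return spring and stays wherever it is left; against the stop the force rises steeply.
- pin_top (a point): centre of the top face of the slim round cap (14 mm diameter), the one to leave out; 114 mm above the work surface while out, 106 mm when fully pressed.
- pin (a joint): how far the slim round plunger is pressed, m: 0 fully out, 0.008 fully home against its stop. Moves straight down; it takes about 4 to 5 N to push, has no return spring and stays wherever it is left; against the stop the force rises steeply.
- cover: upright clear polycarbonate valve cover, a hollow box open below, 60 x 36 x 55 mm high, 80 g. Loose on the turntable's rim, 118 mm or so from its centre; origin at the centre of its underside, z up.
- tube: silver cylinder tube standing on end, 40 mm diameter, 75 mm high, bore 32 mm, 150 g. Loose on the turntable's rim, 118 mm or so from its centre; origin at the centre of its underside, z up.
- screw: red anodized cushion screw standing on its head, head 22 mm diameter, 40 mm high, 30 g. Loose on the turntable's rim, 118 mm or so from its centre; origin at the centre of its underside, z up.
- bracket: steel foot bracket, an L of 50 x 40 x 45 mm high, 5 mm thick, upright leg at its +x end, 150 g. Loose on the turntable's rim, 118 mm or so from its centre; origin at the centre of its underside, z up.
Things that resemble listed ones, but are neither listed nor needed, are in the scene too. What is shaped like the tube but purple or red is not meant.

How it is judged:
By the outcome, as a careful person would: the job done as asked, in the order asked, and still so for the second after the job is handed in, with the robot touching nothing.
It also fails if it takes over 48 s, if anything falls off the work surface, if the arm or the gripper's body presses on something with over 40 N, if the wrist force passes 120 N, or if a joint passes its speed limit or range.

## Working session

There is one attempt and no reset: what is moved stays moved. The work goes in short steps, Python scripts to look and compute and a shell command to move; the robot and the scene stay as the last step left them, time stands still between calls to the robot, and variables do not carry over. Pictures are saved under pics/ and viewed, and the job is handed in when it is done.

```bash
ls; mkdir -p pics; python3 - <<'E'
from plant import monitor, optics, robot
import cv2, numpy as np, pickle
s=monitor.read_state();print(s); print(robot.tip_extent)
for n in("side","top"):
    c=optics.read_camera(n);cv2.imwrite(f"pics/{n}0.png",c["image"]);pickle.dump(c,open(f"{n}0.pkl","wb"))
    print(n,c["fx"],c["fy"],c["cx"],c["cy"],c["rvec"],c["tvec"])
E
```

```text
pics
{'t': 0.0, 'q': array([ 1.25461662e+00,  1.31162796e-01,  1.48925850e+00, -1.87434287e-05,
        1.52297733e+00, -8.54420893e-02]), 'dq': array([-0.00039362, -0.00182654, -0.000957  ,  0.00053183, -0.0003082 ,
        0.00173138]), 'joint_torque': array([-1.08584631e-03, -5.59849191e+01, -4.91755986e+01,  7.68105453e-02,
        3.57461767e-02, -1.81991963e-04]), 'tool_pos': array([0.13705824, 0.58358071, 0.22559786]), 'orientation': array([-1.56496987,  0.18146064, -0.1809225 ]), 'force': array([-0.3557058 ,  0.60254946,  0.13307713]), 'wrist_torque': array([-0.01515719, -0.01282806,  0.01307627]), 'opening': 0.09347513451047276}
0.008
side 522.1027435913833 522.1027435913833 330.5354402174766 240.90123839346978 [ 2.14520678 -0.08127662  0.03348991] [-0.6100389   0.15444997  0.73628548]
top 505.09856364257945 505.09856364257945 317.780961989764 239.64566876124323 [ 2.08493888 -2.14297775  0.1825562 ] [0.07682229 0.61116921 0.7784289 ]
```

View pics/side0.png

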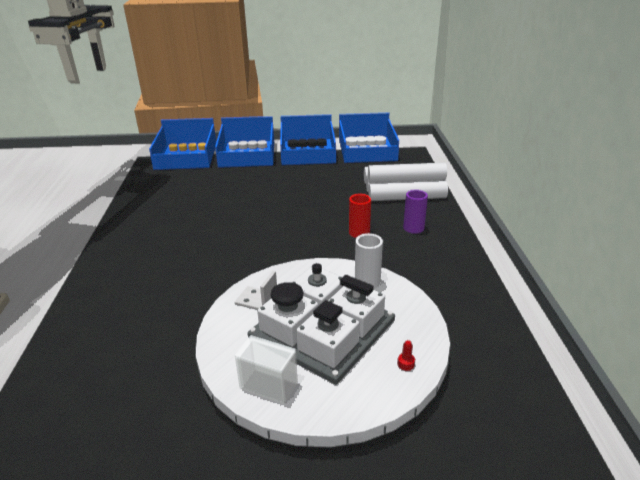

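View pics/top0.png

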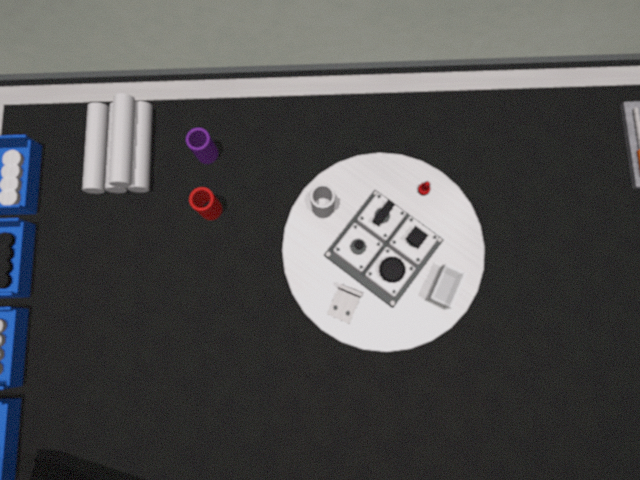

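```bash
cat > h.py <<'E'
import cv2, numpy as np, pickle
def ray(c,u,v):
    R=cv2.Rodrigues(np.array(c["rvec"],float))[0];t=np.array(c["tvec"],float)
    d=R.T@np.array([(u-c["cx"])/c["fx"],(v-c["cy"])/c["fy"],1]);return -R.T@t,d/np.linalg.norm(d)
def plane(c,u,v,z):
    o,d=ray(c,u,v);return o+d*(z-o[2])/d[2]
def tri(a,b):
    (o,d),(p,e)=a,b
    s=np.linalg.lstsq(np.c_[d,-e],p-o,rcond=None)[0];x=o+d*s[0];y=p+e*s[1];return (x+y)/2,np.linalg.norm(x-y)
E
python3 - <<'E'
from h import *
a=pickle.load(open("top0.pkl","rb"))["image"][180:315,315:450];b=pickle.load(open("side0.pkl","rb"))["image"][250:370,235:400]
cv2.imwrite("pics/topc.png",cv2.resize(a,None,fx=4.4,fy=4.4,interpolation=2));cv2.imwrite("pics/sidec.png",cv2.resize(b,None,fx=4.8,fy=4.8,interpolation=2))
for n,roi in(("top",(180,315,315,450)),("side",(250,370,235,400))):
    im=pickle.load(open(n+"0.pkl","rb"))["image"];g=im.max(2)
    for th in(35,50):
        m=np.zeros_like(g);m[roi[0]:roi[1],roi[2]:roi[3]]=(g<th)[roi[0]:roi[1],roi[2]:roi[3]]
        k,l,st,ce=cv2.connectedComponentsWithStats(m.astype(np.uint8))
        for i in range(1,k):
            if st[i,4]>25:print(n,th,st[i],ce[i].round(1))
E
```

```text
top 50 [374 202  19  22 141] [383.  212.7]
top 50 [407 228  19  19 151] [415.8 237. ]
top 50 [356 241   7   8  29] [358.8 244.2]
top 50 [380 258  24  23 217] [391.5 268.3]
side 35 [341 281  31  14  92] [356.  287.9]
side 35 [274 297  28   9  63] [288.1 302.3]
side 35 [314 309  27  15  91] [328.  316.8]
side 50 [235 250  88  29 693] [265.5 258.7]
side 50 [324 250  19   7  61] [332.2 252.5]
side 50 [383 250  17  23 177] [391.6 260.7]
side 50 [313 265   8   9  58] [316.5 268.9]
side 50 [341 276  32  20 302] [356.5 285.4]
side 50 [271 284  32  23 501] [286.9 294.3]
side 50 [314 302  28  23 364] [327.6 312.4]
```

View pics/topc.png

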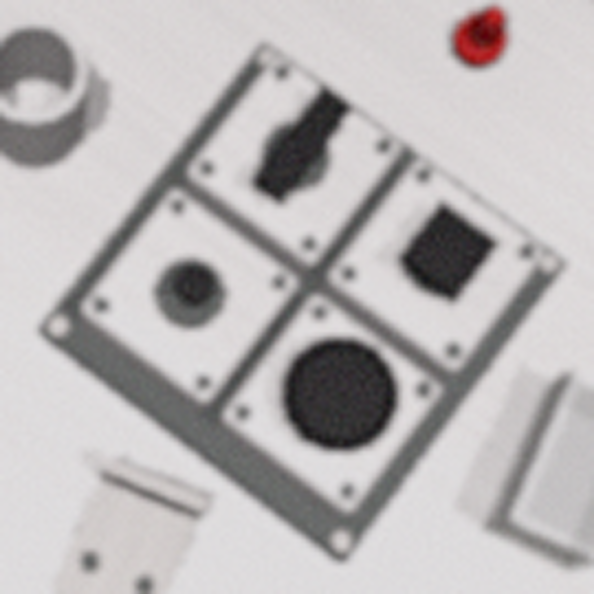

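View pics/sidec.png

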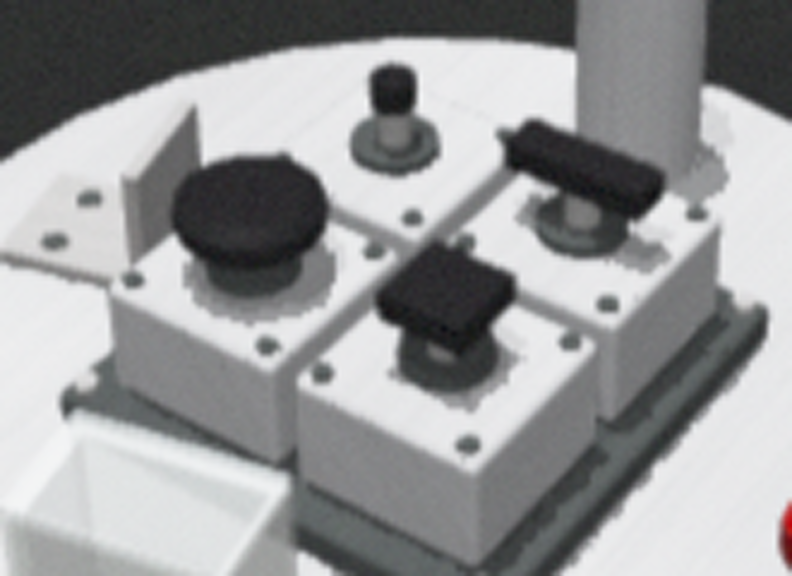

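The mushroom is at top-view (392,269), the square at (417,237), the long narrow one at (384,212) and the pin, which stays out, at (359,245). In the side view their top faces are at about (287,291), (328,309), (357,282) and (317,265). The cap shapes are clear in the crops. The red and purple tubes and the parts in the bins are away from the block.

```bash
python3 - <<'E'
from h import *
from scipy.spatial.transform import Rotation as Ro
from plant import monitor
T=pickle.load(open("top0.pkl","rb"));S=pickle.load(open("side0.pkl","rb"))
P=dict(mush=((392.3,269.5),(287.1,290.6)),sq=((416.8,236.8),(328.3,309)),ob=((383.7,212.4),(357.5,281.7)),pin=((358.9,244.8),(316.9,265.2)))
s=monitor.read_state();R=Ro.from_rotvec(s["orientation"]).as_matrix();print(R.round(3))
q={}
for k,(a,b) in P.items():
    x,e=tri(ray(T,*a),ray(S,*b));q[k]=plane(T,*a,.114);print(k,x.round(4),round(e,4),"plane top",q[k].round(4),"side",plane(S,*b,.114).round(4))
c=np.mean(list(q.values()),0);print("c",c)
for k in q:print(k,np.linalg.norm(q[k]-c)) 
# sub-plate corners (z 52), top crop
for u,v in((268,45),(562,262),(343,560),(42,328)):print(plane(T,315+u/4.4,180+v/4.4,.052).round(4))
print("oblong ends",[plane(T,315+u/4.4,180+v/4.4,.114).round(4) for u,v in((335,97),(270,190))])
E
```

```text
[[ 0.973 -0.     0.229]
 [-0.229 -0.002  0.973]
 [-0.    -1.    -0.002]]
mush [ 0.5532 -0.0532  0.1136] 0.0007 plane top [ 0.5528 -0.0532  0.114 ] side [ 0.5536 -0.0537  0.114 ]
sq [ 0.6028 -0.0935  0.1141] 0.0007 plane top [ 0.6024 -0.0935  0.114 ] side [ 0.6031 -0.0934  0.114 ]
ob [ 0.6433 -0.0444  0.1152] 0.0018 plane top [ 0.6426 -0.0446  0.114 ] side [ 0.6444 -0.0426  0.114 ]
pin [ 0.5931 -0.0038  0.1153] 0.0016 plane top [ 0.5925 -0.0039  0.114 ] side [ 0.5939 -0.0018  0.114 ]
c [ 0.59758571 -0.0488168   0.114     ]
mush 0.04501394712110043
sq 0.04498928170534403
ob 0.045247038069441706
pin 0.04517085793154643
[ 0.6969 -0.0408  0.052 ]
[ 0.6084 -0.1476  0.052 ]
[ 0.4989 -0.0591  0.052 ]
[0.5888 0.0495 0.052 ]
oblong ends [array([ 0.6589, -0.057 ,  0.114 ]), array([ 0.6258, -0.0324,  0.114 ])]
```

```bash
python3 -m inch '[[[34,0,-33,0,0,0],[34,0,-33,0,0,0],[34,0,-33,0,0,0],[34,0,-33,0,0,0],[34,0,-33,0,0,0],[34,0,-33,0,0,0],[34,0,-33,0,0,0],[34,0,-33,0,0,0]]]' 0 20; python3 -m inch '[[[34,0,-33,0,0,0],[34,0,-33,0,0,0],[34,0,-33,0,0,0],[34,0,-33,0,0,0],[34,0,-33,0,0,0],[34,0,-33,0,0,0],[34,0,-33,0,0,0],[0,0,0,0,0,0]]]'
cat > g.py <<'E'
import sys
from h import *
from scipy.spatial.transform import Rotation as Ro
from plant import monitor
G=dict(mush=(.5530,-.0533),sq=(.6026,-.0935),ob=(.6430,-.0440))
s=monitor.read_state();R=Ro.from_rotvec(s["orientation"]).as_matrix()
p=s["tool_pos"];t=np.array([*G[sys.argv[1]],float(sys.argv[2])])
print(s["t"],p.round(4),"tip z",round(p[2]-.008,4),"F",s["force"].round(1),"op",s["opening"],"tool y",R[:,1].round(3),"tool z",R[:,2].round(3),"shift mm",(1000*R.T@(t-p)).round(1))
E
python3 g.py mush 0.14
```

```text
t: 1.1
tool_pos: [0.342, 0.2634, 0.2263]
orientation: [-1.563, 0.181, -0.181]
force: [0.2, 0.5, 0.2]
opening: 0.0175
t: 2.1
tool_pos: [0.5211, -0.017, 0.2258]
orientation: [-1.564, 0.185, -0.183]
force: [-0.7, 0.3, -0.1]
opening: 0.0004
2.1 [ 0.5211 -0.017   0.2258] tip z 0.2178 F [-0.7  0.3 -0.1] op 0.0003994193961636805 tool y [-0.001 -0.    -1.   ] tool z [ 0.232  0.973 -0.001] shift mm [ 39.6  85.8 -27.8]
```

```bash
python3 -m inch '[[[20,0,-14,0,0,0],[19.6,0,-14,0,0,0],[0,30,0,0,0,0],[0,30,0,0,0,0],[0,24,0,0,0,0],[0,0,0,0,0,0]]]'; python3 g.py mush 0.126
python3 - <<'E'
from h import *
from plant import optics
a=optics.read_camera("top");b=optics.read_camera("side")
A=cv2.resize(a["image"][170:330,300:460],(400,400),interpolation=2);B=cv2.resize(b["image"][200:360,230:390],(400,400),interpolation=2)
cv2.imwrite("pics/m1.png",np.hstack([A,B]))
E
```

```text
t: 2.85
tool_pos: [0.5504, -0.0495, 0.1401]
orientation: [-1.563, 0.185, -0.177]
force: [-0.2, -0.5, 0.5]
opening: 0.0006
2.85 [ 0.5504 -0.0495  0.1401] tip z 0.1321 F [-0.2 -0.5  0.5] op 0.0005678043371187128 tool y [-0.005  0.001 -1.   ] tool z [ 0.228  0.974 -0.   ] shift mm [ 3.5 14.1 -3.1]
```

View pics/m1.png

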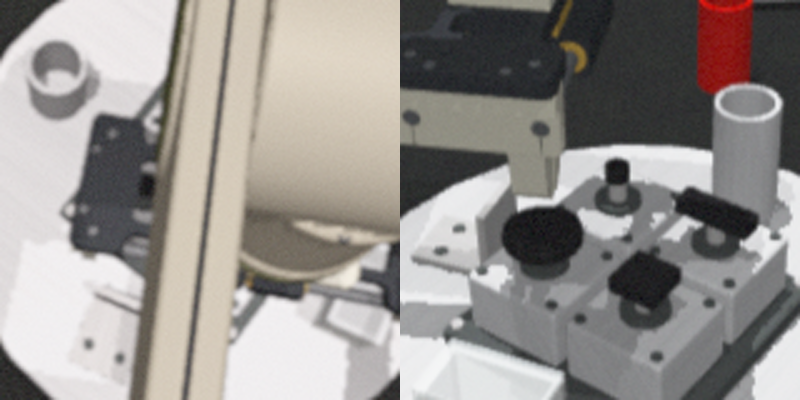

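```bash
python3 -m inch '[[[3.5,0,-3.1,0,0,0],[0,0,0,0,0,0],[0,8,0,0,0,0],[0,6,0,0,0,0],[0,2,0,0,0,0],[0,0,0,0,0,0]]]'; python3 g.py mush 0.114
```

```text
t: 3.7
tool_pos: [0.5551, -0.0545, 0.1262]
orientation: [-1.563, 0.182, -0.181]
force: [-0.4, -0.2, -0.0]
opening: 0.0004
3.7 [ 0.5551 -0.0545  0.1262] tip z 0.1182 F [-0.4 -0.2 -0. ] op 0.0004495553230459816 tool y [-0.001  0.    -1.   ] tool z [ 0.229  0.973 -0.   ] shift mm [-2.3 12.2  0.7]
```

```bash
python3 -m inch '[[[-2,2,0,0,0,0],[0,2,0,0,0,0],[0,2,0,0,0,0],[0,2,0,0,0,0],[0,2,0,0,0,0],[0,1,0,0,0,0],[0,0,0,0,0,0]]]'; python3 g.py mush 0.114;python3 -m inch '[[[0,1,0,0,0,0],[0,0,0,0,0,0]]]'; python3 g.py mush 0.114
```

```text
t: 4.58
tool_pos: [0.5534, -0.0541, 0.1155]
orientation: [-1.563, 0.181, -0.181]
force: [-1.1, 1.5, 3.0]
opening: 0.0007
4.575 [ 0.5534 -0.0541  0.1155] tip z 0.1075 F [-1.1  1.5  3. ] op 0.0006983675689258575 tool y [ 0.  0. -1.] tool z [0.229 0.973 0.   ] shift mm [-0.6  1.5  0.7]
t: 4.82
tool_pos: [0.5534, -0.0541, 0.1146]
orientation: [-1.563, 0.181, -0.181]
force: [-1.0, 0.8, 3.1]
opening: 0.0006
4.825 [ 0.5534 -0.0541  0.1146] tip z 0.1066 F [-1.   0.8  3.1] op 0.0006194585166084489 tool y [ 0.  0. -1.] tool z [0.229 0.973 0.   ] shift mm [-0.6  0.6  0.7]
```

```bash
for i in 1 ; do python3 -m inch '[[[0,0.7,0,0,0,0],[0,0,0,0,0,0]]]'; python3 -m inch '[[[0,0.5,0,0,0,0],[0,0,0,0,0,0]]]';python3 -m inch '[[[0,0.5,0,0,0,0],[0,0,0,0,0,0]]]'; done
```

```text
t: 5.08
tool_pos: [0.5534, -0.0541, 0.1141]
orientation: [-1.563, 0.181, -0.181]
force: [-2.1, 1.4, 4.4]
opening: 0.0008
t: 5.32
tool_pos: [0.5534, -0.0541, 0.1139]
orientation: [-1.563, 0.181, -0.181]
force: [-3.3, 0.6, 8.1]
opening: 0.0006
t: 5.58
tool_pos: [0.5535, -0.0541, 0.1138]
orientation: [-1.563, 0.181, -0.181]
force: [-4.6, 1.5, 9.6]
opening: 0.0005
```

```bash
python3 -m inch '[[[0,0.8,0,0,0,0],[0,0.8,0,0,0,0],[0,0,0,0,0,0]]]'; python3 -m inch '[[[0,0.8,0,0,0,0],[0,0,0,0,0,0]]]'
```

```text
t: 5.95
tool_pos: [0.5536, -0.0542, 0.1132]
orientation: [-1.563, 0.181, -0.182]
force: [-8.6, 1.3, 17.4]
opening: 0.0005
t: 6.2
tool_pos: [0.5537, -0.0542, 0.1128]
orientation: [-1.563, 0.18, -0.182]
force: [-10.1, 2.0, 21.6]
opening: 0.0004
```

The force rises steeply, so the mushroom is home. I'll raise the tool and go to the square.

```bash
python3 -m inch '[[[0,-14,0,0,0,0],[0,-15,0,0,0,0],[0,0,0,0,0,0]]]'; python3 g.py sq 0.126
```

```text
t: 6.58
tool_pos: [0.5545, -0.0544, 0.1412]
orientation: [-1.563, 0.179, -0.184]
force: [0.9, -0.3, -0.1]
opening: 0.0005
6.575 [ 0.5545 -0.0544  0.1412] tip z 0.1332 F [ 0.9 -0.3 -0.1] op 0.0005183088582536961 tool y [ 0.003 -0.001 -1.   ] tool z [0.229 0.973 0.   ] shift mm [ 55.7  15.4 -27.1]
```

```bash
python3 -m inch '[[[28,0,-13.5,0,0,0],[27.7,0,-13.6,0,0,0],[0,0,0,0,0,0],[0,0,0,0,0,0]]]'; python3 g.py sq 0.126
```

```text
t: 7.08
tool_pos: [0.6007, -0.0929, 0.1387]
orientation: [-1.563, 0.183, -0.18]
force: [0.0, -0.3, 0.5]
opening: 0.0005
7.075 [ 0.6007 -0.0929  0.1387] tip z 0.1307 F [ 0.  -0.3  0.5] op 0.0004528076321122136 tool y [-0.001  0.001 -1.   ] tool z [0.229 0.973 0.   ] shift mm [ 2.  12.7 -0.2]
```

```bash
python3 -m inch '[[[1.5,6,0,0,0,0],[0,6,0,0,0,0],[0,2,0,0,0,0],[0,0,0,0,0,0]]]'; python3 g.py sq 0.114
python3 - <<'E'
from h import *
from plant import optics
b=optics.read_camera("side")
cv2.imwrite("pics/s1.png",cv2.resize(b["image"][220:370,230:410],(720,600),interpolation=2))
E
```

```text
t: 7.58
tool_pos: [0.6026, -0.0934, 0.1252]
orientation: [-1.563, 0.181, -0.181]
force: [-0.1, -1.2, 0.3]
opening: 0.0007
7.575 [ 0.6026 -0.0934  0.1252] tip z 0.1172 F [-0.1 -1.2  0.3] op 0.0007396453204931917 tool y [-0.001  0.    -1.   ] tool z [0.229 0.974 0.   ] shift mm [ 0.1 11.2 -0.1]
```

View pics/s1.png

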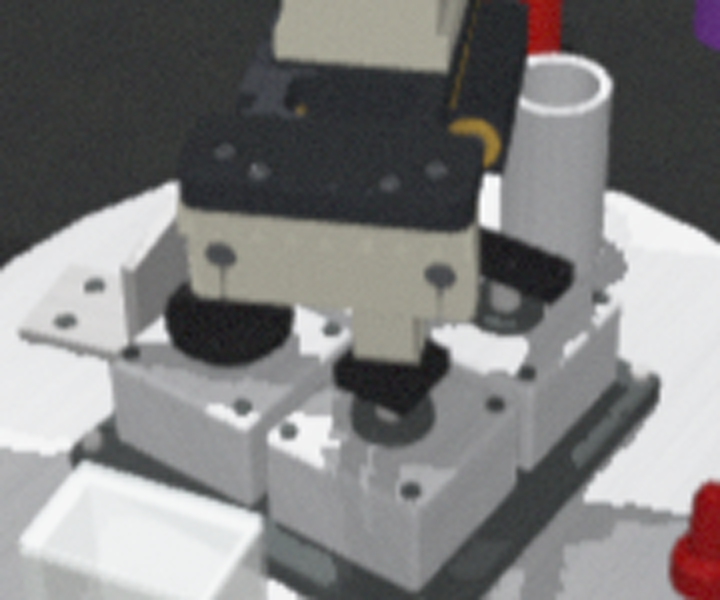

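The mushroom cap now sits low (crop 228,325), and the fingertip is over the square cap (390,365).

```bash
python3 -m inch '[[[0,2,0,0,0,0],[0,2,0,0,0,0],[0,2,0,0,0,0],[0,2,0,0,0,0],[0,2,0,0,0,0],[0,1.2,0,0,0,0],[0,0,0,0,0,0]]]'; python3 -m inch '[[[0,0.8,0,0,0,0],[0,0,0,0,0,0]]]';python3 -m inch '[[[0,0.8,0,0,0,0],[0,0,0,0,0,0]]]'
```

```text
t: 8.5
tool_pos: [0.603, -0.0936, 0.1142]
orientation: [-1.563, 0.181, -0.181]
force: [0.7, -0.3, 2.9]
opening: 0.0006
t: 8.75
tool_pos: [0.6031, -0.0937, 0.114]
orientation: [-1.563, 0.181, -0.182]
force: [-0.6, 0.3, 5.5]
opening: 0.0004
t: 9.0
tool_pos: [0.6031, -0.0937, 0.1138]
orientation: [-1.563, 0.181, -0.182]
force: [-4.0, 0.4, 9.7]
opening: 0.0004
```

```bash
python3 -m inch '[[[0,1,0,0,0,0],[0,1,0,0,0,0],[0,0,0,0,0,0]]]'; python3 -m inch '[[[0,0.6,0,0,0,0],[0,0,0,0,0,0]]]'; python3 -m inch '[[[0,-14,0,0,0,0],[0,-15,0,0,0,0],[0,0,0,0,0,0]]]'; python3 g.py ob 0.126
```

```text
t: 9.38
tool_pos: [0.6032, -0.0937, 0.113]
orientation: [-1.563, 0.18, -0.182]
force: [-7.5, 0.9, 18.7]
opening: 0.0006
t: 9.62
tool_pos: [0.6033, -0.0937, 0.1129]
orientation: [-1.564, 0.18, -0.182]
force: [-9.7, 2.3, 20.6]
opening: 0.0005
t: 10.0
tool_pos: [0.6039, -0.0938, 0.1408]
orientation: [-1.564, 0.179, -0.183]
force: [0.1, -1.2, -0.5]
opening: 0.0009
10.0 [ 0.6039 -0.0938  0.1408] tip z 0.1328 F [ 0.1 -1.2 -0.5] op 0.0009230553144586944 tool y [ 0.003 -0.001 -1.   ] tool z [ 0.229  0.973 -0.   ] shift mm [26.7 14.8 57.5]
```

```bash
python3 -m inch '[[[13,0,28,0,0,0],[13,0,29,0,0,0],[0,0,0,0,0,0],[0,0,0,0,0,0]]]'; python3 g.py ob 0.126
```

```text
t: 10.5
tool_pos: [0.6406, -0.0443, 0.1383]
orientation: [-1.564, 0.182, -0.18]
force: [0.2, -0.5, 0.1]
opening: 0.0002
10.5 [ 0.6406 -0.0443  0.1383] tip z 0.1303 F [ 0.2 -0.5  0.1] op 0.0001967689477578461 tool y [-0.001 -0.    -1.   ] tool z [ 0.228  0.974 -0.001] shift mm [ 2.3 12.3  0.9]
```

```bash
python3 -m inch '[[[1.8,5,0.7,0,0,0],[0,5,0,0,0,0],[0,2,0,0,0,0],[0,0,0,0,0,0]]]'; python3 g.py ob 0.114
python3 - <<'E'
from h import *
from plant import optics
b=optics.read_camera("side")
cv2.imwrite("pics/o1.png",cv2.resize(b["image"][220:370,230:410],(720,600),interpolation=2))
E
```

```text
t: 11.0
tool_pos: [0.6428, -0.044, 0.1268]
orientation: [-1.563, 0.182, -0.181]
force: [0.5, -0.2, 0.0]
opening: 0.0005
11.0 [ 0.6428 -0.044   0.1268] tip z 0.1188 F [ 0.5 -0.2  0. ] op 0.00046588726070145235 tool y [-0.001  0.    -1.   ] tool z [ 0.229  0.973 -0.   ] shift mm [ 0.2 12.8  0. ]
```

View pics/o1.png

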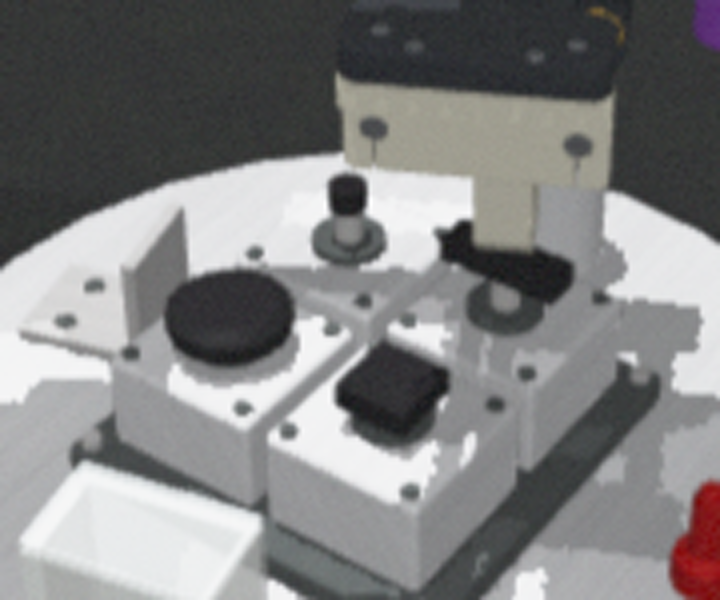

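The mushroom and square are down, the pin (crop 347,210) is out, and the fingertip is over the middle of the long cap (505,250). I'll press it.

```bash
python3 -m inch '[[[0,2,0,0,0,0],[0,2,0,0,0,0],[0,2,0,0,0,0],[0,2,0,0,0,0],[0,2,0,0,0,0],[0,2,0,0,0,0],[0,0,0,0,0,0]]]'; python3 -m inch '[[[0,0.8,0,0,0,0],[0,0,0,0,0,0]]]';python3 -m inch '[[[0,0.8,0,0,0,0],[0,0,0,0,0,0]]]';python3 -m inch '[[[0,0.8,0,0,0,0],[0,0,0,0,0,0]]]'
```

```text
t: 11.92
tool_pos: [0.6432, -0.0438, 0.1149]
orientation: [-1.563, 0.181, -0.181]
force: [0.2, 0.3, 2.0]
opening: 0.0007
t: 12.18
tool_pos: [0.6432, -0.0437, 0.1143]
orientation: [-1.563, 0.181, -0.181]
force: [-0.7, -0.0, 1.7]
opening: 0.0003
t: 12.42
tool_pos: [0.6432, -0.0438, 0.114]
orientation: [-1.563, 0.181, -0.181]
force: [-1.5, 0.2, 5.8]
opening: 0.0005
t: 12.68
tool_pos: [0.6433, -0.0438, 0.1137]
orientation: [-1.563, 0.181, -0.182]
force: [-4.9, -0.4, 9.7]
opening: 0.0005
```

Next I'll seat it firmly, go straight up, then back off the way I came, high above everything.

```bash
python3 -m inch '[[[0,1,0,0,0,0],[0,1,0,0,0,0],[0,0.6,0,0,0,0],[0,0,0,0,0,0]]]'; python3 -m inch '[[[0,-14,0,0,0,0],[0,-20,0,0,0,0],[0,-25,0,0,0,0],[0,-30,0,0,0,0],[0,-30,0,0,0,0],[0,0,0,0,0,0]]]'; python3 -m inch '[[[-25,0,30,0,0,0],[-30,0,33,0,0,0],[-30,0,33,0,0,0],[-30,0,33,0,0,0],[-30,0,33,0,0,0],[-30,0,33,0,0,0],[-30,0,33,0,0,0],[0,0,0,0,0,0]]]'
python3 - <<'E'
from h import *
from plant import optics
a=optics.read_camera("top");b=optics.read_camera("side")
for n,c in(("top1",a),("side1",b)):
    pickle.dump(c,open(n+".pkl","wb"))
S0=pickle.load(open("side0.pkl","rb"))["image"]
cv2.imwrite("pics/e1.png",np.hstack([cv2.resize(i[230:420,190:460],(400,281)) for i in(S0,b["image"])]))
cv2.imwrite("pics/e2.png",cv2.resize(b["image"][250:370,235:400],None,fx=4.8,fy=4.8,interpolation=2))
cv2.imwrite("pics/e3.png",np.hstack([cv2.resize(i[140:360,270:500],(400,383)) for i in(pickle.load(open("top0.pkl","rb"))["image"],a["image"])]))
E
```

```text
t: 13.18
tool_pos: [0.6434, -0.0438, 0.113]
orientation: [-1.563, 0.18, -0.182]
force: [-10.0, 1.8, 22.0]
opening: 0.0005
t: 13.92
tool_pos: [0.6451, -0.0441, 0.2335]
orientation: [-1.563, 0.176, -0.186]
force: [0.6, -0.4, 0.4]
opening: 0.0005
t: 14.92
tool_pos: [0.4939, 0.2272, 0.2282]
orientation: [-1.564, 0.179, -0.177]
force: [0.6, -0.8, 0.2]
opening: 0.0005
```

View pics/e1.png

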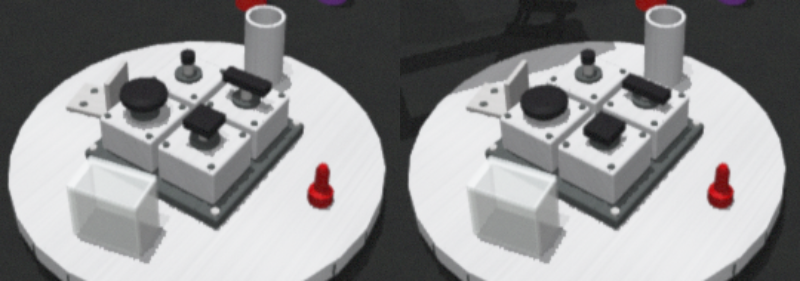

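View pics/e2.png

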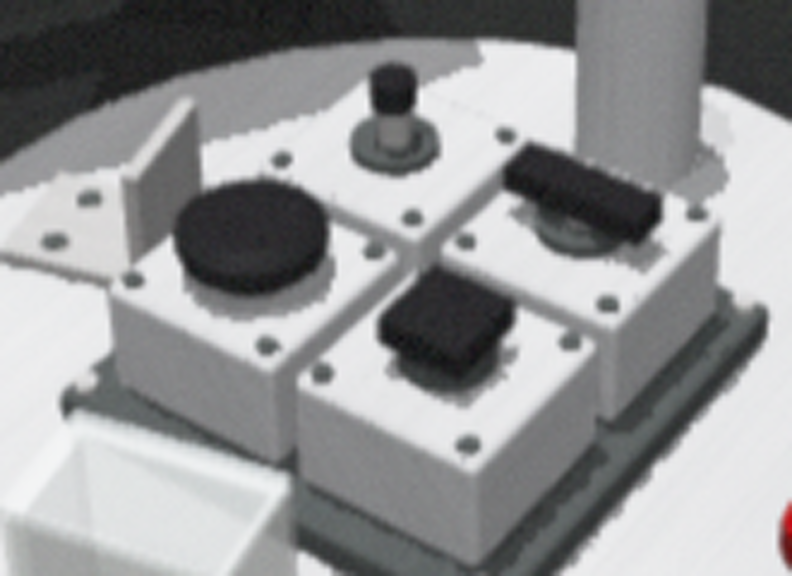

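View pics/e3.png

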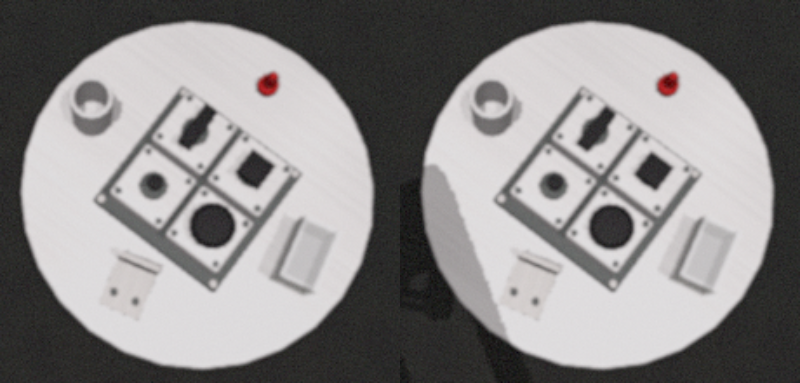

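All three caps dropped by the same amount, about 26 crop pixels (5.4 image pixels). The pin and the loose parts haven't moved. I'll check the expected drop for 8 mm and hand in.

```bash
python3 -m inch '[[[0,0,0,0,0,0],[0,0,0,0,0,0],[0,0,0,0,0,0],[0,0,0,0,0,0]]]'; python3 - <<'E'
from h import *
S=pickle.load(open("side1.pkl","rb"));S0=pickle.load(open("side0.pkl","rb"));K=np.array([[S["fx"],0,S["cx"]],[0,S["fy"],S["cy"]],[0,0,1]])
for n,p,r in(("mush",(.553,-.0533),(271,280,304,308)),("sq",(.6026,-.0935),(313,298,343,330)),("ob",(.643,-.044),(339,273,374,302)),("pin",(.593,-.003),(312,262,322,274))):
    q=cv2.projectPoints(np.array([[*p,.114],[*p,.106]]),S["rvec"],S["tvec"],K,None)[0][:,0]
    def top(c):
        g=c["image"].max(2)[r[1]:r[3],r[0]:r[2]]<50
        k,l,st,_=cv2.connectedComponentsWithStats(g.astype(np.uint8));i=1+np.argmax(st[1:,4]);return st[i,1]+r[1],st[i,4]
    print(n,"expected",(q[1]-q[0])[1].round(1),"cap top row before/after",top(S0),top(S))
from plant import robot
robot.close_job()
E
```

```text
t: 15.52
tool_pos: [0.4959, 0.2247, 0.2291]
orientation: [-1.563, 0.182, -0.182]
force: [0.1, -0.2, -0.4]
opening: 0.0006
mush expected 4.9 cap top row before/after (np.int32(284), np.int32(501)) (np.int32(289), np.int32(431))
sq expected 5.1 cap top row before/after (np.int32(302), np.int32(364)) (np.int32(307), np.int32(366))
ob expected 4.9 cap top row before/after (np.int32(276), np.int32(302)) (np.int32(281), np.int32(302))
pin expected 4.8 cap top row before/after (np.int32(265), np.int32(58)) (np.int32(265), np.int32(62))
the job is handed in; nothing more can be done
```

I pressed the mushroom plunger, then the square, then the long narrow one, with closed fingertips, and left each of them down. Each went in until the fingertips were at about 106 mm. I then pushed on against the stop until the upward force read about 21–22 N.

The final side view shows each of the three caps 5 pixels lower, against 4.9–5.1 expected for 8 mm. The slim round plunger has not moved, and by eye the cover, tube, screw and bracket stand where they were in both views. The arm was clear of everything when I handed the job in at about 15.5 s. No check failed or disagreed.

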